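# Sweep loose fitting nuts into the catch tray

### The arm

A 6-joint arm with a two-finger parallel gripper is mounted at the origin on the work surface. World frame = base frame: x ahead of the robot, y to its left, z up, the work surface at z = 0. Lengths are in m, angles in degrees, forces in N, time in s.
With the tool pointing down it reaches from about 0.4 to 0.825 m from the base axis. Payload 7 kg.
Tool frame: the origin (TCP) lies midway between the tips of the shut fingers; the grasp point (between the pads) lies ctrl.grasp_offset behind it (ctrl.grasp_offset is the distance from the TCP to the grasp point, in m); z points along the fingers, y is the line along which they close (so a half turn about z gives the same grasp; the last joint's range is limited). The gripper opens to 88 mm and grips with 3 to 60 N. Pads are 19 mm wide; open, the fingers measure 130 mm over their backs; the gripper's body (78 mm by 193 mm) begins 47 mm behind the grasp point.
Start: joints at [-55.972, 20.546, 0.682, 0, -70.136, -16.507], TCP at [0.203, -0.644, 0.227] pointing down, gripper open.
Joint ranges: [-176.03, 176.03], [-82.01, 121.73], [-58.28, 71.71], [-173.87, 95.51], [-174.79, -0.11], [-173.66, 173.66]. Speed limits (degrees/s): [136.94, 136.94, 172.46, 180, 180, 180].

### API

Orientations are given as [roll, pitch, yaw] about the fixed x, y, z axes, in that order (R = Rz(yaw) Ry(pitch) Rx(roll)).
In Python, from plant import ctrl gives the robot as it stands. The module is installed in compiled form; this text tells all that it offers.
- The arm moves only by the tool send_rows, never from a script. Its argument "increments" is a list that holds one entry, the list of rows, each a list of 4 numbers: the shift along the world's x, y, z normalised to -1 to 1, where 1 is 0.2 m, then the turn about the world's z normalised to -1 to 1, where 1 is 1.5 rad. In form: [[[x, y, z, roll], ...]]. A call has 1 to 12 rows; each row is the pose to reach, as a shift and turn from the pose commanded when the call began; what a row does not reach only later rows make up. A row lasts 1/8 s, in which the tool goes at most 62.5 mm and 10.7 degrees, less where a joint would pass 70% of its speed; a pose out of reach is approached as far as the arm can. A call with a number of a shift or a turn outside -1 to 1 is refused whole. A call with a gripper value outside its range is refused whole. "jaw" is the opening, from 0 (shut) to 1 (fully open), set as the call begins (left out, the last holds). The fingers move at their own pace and stop on an object; the grip force is fixed at half the most. Time passes only in rows, so rows that repeat a pose let the fingers close. It gives the time, the measured TCP pose, the force, the opening and the grip force at its end, in the units of the state.
- ctrl.get_obs(): the state, without advancing time (a new reading comes with each control period).
- ctrl.snapshot(name): name is "scene" or "top"; returns the picture (384x512x3 uint8, red, green, blue); there is no depth.
- ctrl.calibration(name): a dict with "mtx" (3x3 intrinsics, pixels), "k1" (the pictures are not rectified: a ray, as slopes to the right and down, at radius r is drawn at 1 + k1 r^2 times it, then the intrinsics apply), "eye" and "attitude" of the camera in the world. Camera axes: x right, y up, looking along -z (the intrinsics and any distortion apply to the point x, -y, -z); pixel columns grow to the right and rows downward; lengths in m; the calibration is good to about 2 mm. A picture is of the moment at which its call begins. calibration takes no time and is no camera call.
- ctrl.close_job(): hands the job in; it is judged then, once.
Trained networks look in the newest picture that a camera, given by its name, has taken for a name from the list of things; names that differ only in an ending like _2 or _b are one class to them, and where a whole thing is asked for, a point or a joint stands for the part that bears it (a point fixed in the world has none). Each returns a list of dicts, best first, with "conf" (0 to 1); they miss things now and then, are a little off and sometimes report something else, mostly with a low value. They report only what shows in the picture. A call takes as long as a camera call.
- ctrl.trace(thing, camera): "mask" (384x512 bool, what is visible of it) and "bbox" ([left, top, right, bottom] in pixels, round what is visible of it).
- ctrl.spot_point(thing, camera): "pixel" ([row, column] in pixels: a listed point, or the origin of a listed thing).
The state is a dict: "clock": time; "joint_pos": joint angles; "qvel": joint speeds; "tau": joint torques, N m; "tool_pos": TCP position; "orientation": TCP orientation; "force": force on the tool from outside, world axes, zero at the start; "moment": the same for the moment, N m; "opening": finger opening in m; "gripper_force": force on a finger pad.
Only numpy, scipy, OpenCV 4.12 (cv2) and the standard library are available. Lean on these libraries where they do the work, as an engineer would, in place of code of your own. Each camera call takes 0.05 s, during which the arm holds its last target. There are 200 camera calls.

### The job

Tidy up after the gas-line change: sweep the three loose brass nuts along the bench with the fingertips, in through the open side of the low steel tray, until every nut lies wholly inside it. Slide them gently, without flicking them or picking them up, and leave the vial, the jar and the wrench standing or lying where they are.

Things in the scene. Friction and masses are not known exactly. Their poses are not given: they have to be found in the camera images.
- tray: low plain steel tray, grey floor, fixed to the bench, 130 mm deep (its x) by 170 wide (its y); walls 25 mm high, 3 thick on back and both sides. The fourth side, at its x = -65 mm, is fully open and faces the nuts. Floor level with the bench: no step or lip there. Origin: centre of footprint at bench height; x axis from the open side to the back wall, z up
- nut_a: one of three identical brass hex nuts lying flat on the bench with its hole upright: 22 mm across the flats (25 mm across the corners), 16 mm tall, 14 mm hole, about 25 to 50 g, slides freely when pushed. Origin: centre of its underside; z up
- nut_b: one of three identical brass hex nuts lying flat on the bench with its hole upright: 22 mm across the flats (25 mm across the corners), 16 mm tall, 14 mm hole, about 25 to 50 g, slides freely when pushed. Origin: centre of its underside; z up
- nut_c: one of three identical brass hex nuts lying flat on the bench with its hole upright: 22 mm across the flats (25 mm across the corners), 16 mm tall, 14 mm hole, about 25 to 50 g, slides freely when pushed. Origin: centre of its underside; z up
- vial: small amber glass vial with white cap standing upright among the nuts, 23 mm diameter, 48 mm tall, 30 g, easily toppled; not to be moved. Origin: centre of its underside
- jar: closed jar standing on the bench beyond the nuts, 48 mm diameter, 55 mm tall; not to be moved. Origin: centre of its underside
- wrench: steel open-ended wrench, 180 mm long, lying flat on the bench to the right of the nuts (farther from the tray); not to be moved. Origin: middle of its length, at bench height; its x axis points along it

How it is judged (in metres and radians):
At the end, for the whole second after the job is handed in: All three nuts lie at rest on the floor of the tray, each wholly past its open side (centre more than 11 mm inside the opening) and between its walls; vial, jar and wrench are within 20 mm of where they started and have not been tipped over (x of nut_a in the frame of tray between -0.054 and 0.065 m and y of nut_a in the frame of tray between -0.085 and 0.085 m and height (world z) of each of nut_a, nut_b, nut_c below 0.02 m and linear speed of each of nut_a, nut_b, nut_c below 0.01 m/s and x of nut_b in the frame of tray between -0.054 and 0.065 m and y of nut_b in the frame of tray between -0.085 and 0.085 m and x of nut_c in the frame of tray between -0.054 and 0.065 m and y of nut_c in the frame of tray between -0.085 and 0.085 m and distance of each of vial, jar, wrench from where it was at the start of the episode below 0.02 m and angle between each of vial, jar, wrench's own z axis and vertical below 0.4 rad); the robot touches nothing.
It fails at once if a nut is lifted off the bench (underside centre more than 20 mm up) (height (world z) of any of nut_a, nut_b, nut_c above 0.02 m).
It fails at once if a nut is flicked or shot along (faster than 0.6 m/s) (linear speed of any of nut_a, nut_b, nut_c above 0.6 m/s).
It fails at once if the vial, the jar or the wrench is shifted by more than 20 mm or tipped over (distance of any of vial, jar, wrench from where it was at the start of the episode above 0.02 m or angle between any of vial, jar, wrench's own z axis and vertical above 0.4 rad).
It also fails if it takes over 72 s, if anything falls off the work surface, if the arm or the gripper's body presses on something with over 40 N, if the wrist force passes 120 N, or if a joint passes its speed limit or range.

## Working session

There is one attempt and no reset: what is moved stays moved. The work goes in short steps, Python scripts to look and compute and a tool call to move; the robot and the scene stay as the last step left them, time stands still between calls to the robot, and variables do not carry over. Pictures are saved under pics/ and viewed, at most 10 in all, crops included, and the job is handed in when it is done.

Besides the shell and the picture viewer there is one more tool, called after "Request:" as name([rows], argument=value, ...), one row to a line, values as JSON. send_rows: Moves the arm, as the interface text tells. Its arguments: {"type":"object","properties":{"increments":{"type":"array"},"jaw":{"type":"number"}},"required":["increments"]}

```bash
mkdir -p pics; cat > h.py <<'E'
import numpy as np, cv2
from plant import ctrl
def ground(cam,row,col,z=0.0):
    c=ctrl.calibration(cam); K=np.array(c["mtx"])
    d=np.linalg.inv(K)@[col,row,1]; u=d[:2].copy()
    s=u.copy()
    for _ in range(20): s=u/(1+c["k1"]*(s@s))
    A=c["attitude"]; A=np.array(A)
    if A.shape!=(3,3):
        from scipy.spatial.transform import Rotation as R
        A=R.from_euler('xyz',A,degrees=True).as_matrix()
    v=A@[s[0],-s[1],-1]; e=np.array(c["eye"])
    return (e+v*(z-e[2])/v[2])
E
python3 - <<'E'
from h import *
for n in("top","scene"):
    im=ctrl.snapshot(n); cv2.imwrite(f"pics/{n}0.png",im[:,:,::-1])
    print(n,ctrl.calibration(n))
    for t in("nut_a","vial","jar","wrench","tray"):
        for r in ctrl.spot_point(t,n): 
            p=r["pixel"]; print(t,round(r["conf"],2),np.round(p),ground(n,*p).round(3))
o=ctrl.get_obs();print(o["tool_pos"],o["orientation"],o["clock"],ctrl.grasp_offset)
E
```

```text
top {'mtx': array([[363.24366314,   0.        , 256.34130712],
       [  0.        , 363.24366314, 193.70130359],
       [  0.        ,   0.        ,   1.        ]]), 'k1': -0.016680187964237408, 'eye': array([ 0.50546074, -0.05524777,  0.82943986]), 'attitude': array([  6.24777907,  -1.15693201, -88.4221962 ])}
nut_a 0.62 [184. 237.] [ 0.617 -0.025  0.   ]
nut_a 0.61 [258. 206.] [0.447 0.04  0.   ]
nut_a 0.49 [169. 295.] [ 0.658 -0.157  0.   ]
vial 0.56 [231. 299.] [ 0.514 -0.17   0.   ]
jar 0.92 [126. 257.] [ 0.756 -0.066  0.   ]
wrench 0.7 [230. 397.] [ 0.523 -0.394  0.   ]
scene {'mtx': array([[475.39816618,   0.        , 265.77624688],
       [  0.        , 475.39816618, 194.79494821],
       [  0.        ,   0.        ,   1.        ]]), 'k1': -0.015508757681601043, 'eye': array([ 1.22389047, -0.38320775,  0.79686796]), 'attitude': array([42.65165936, -0.22428662, 61.1341205 ])}
nut_a 0.57 [236. 230.] [ 0.651 -0.149 -0.   ]
nut_a 0.49 [148. 257.] [ 0.431  0.033 -0.   ]
nut_a 0.47 [205. 275.] [ 0.62  -0.023  0.   ]
vial 0.59 [202. 198.] [ 0.528 -0.17   0.   ]
jar 0.91 [260. 288.] [ 0.762 -0.074  0.   ]
jar 0.37 [205. 272.] [ 0.617 -0.029 -0.   ]
wrench 0.71 [241. 101.] [ 0.533 -0.391 -0.   ]
tray 0.73 [147. 362.] [0.554 0.265 0.   ]
[ 0.20318192 -0.64367718  0.22657806] [-1.79999074e+02 -1.20544167e-04 -1.62478207e+02] 0.6 0.0188
```

View pics/top0.png

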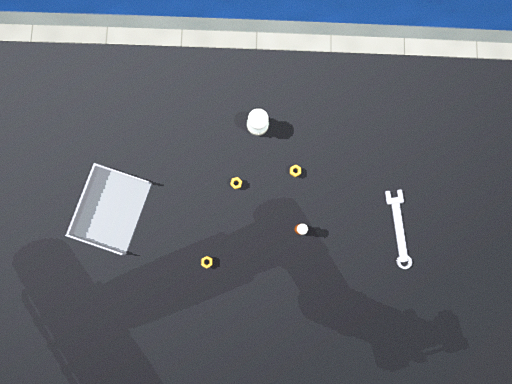

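View pics/scene0.png

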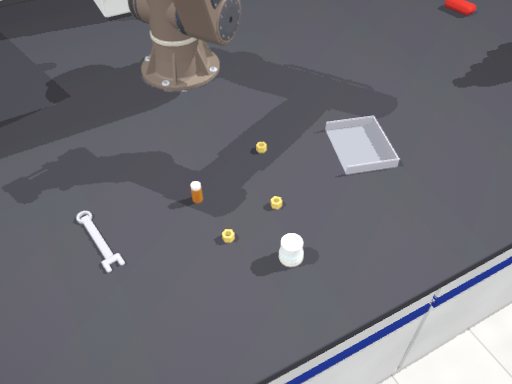

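The top view shows the tray at columns 67-152, rows 163-254, with its open side on the right. The nuts are at (row, col) (183,236), (171,295) and (262,207), the vial at (230,301), the jar at (122,258) and the wrench near column 400. The scene view agrees.

```bash
python3 - <<'E'
from h import *
im=ctrl.snapshot("top")
for r in ctrl.trace("tray","top")[:2]:
    m=r["mask"].astype(np.uint8); q=cv2.boxPoints(cv2.minAreaRect(cv2.findNonZero(m)))
    print("tray",r["conf"],m.sum(),[(p.round(),ground("top",p[1],p[0],.025).round(3),ground("top",p[1],p[0],0).round(3)) for p in q])
hsv=cv2.cvtColor(im,cv2.COLOR_RGB2HSV)
b=cv2.inRange(hsv,(15,100,90),(35,255,255))
n,l,s,c=cv2.connectedComponentsWithStats(b)
for i in range(1,n):
    if s[i,4]>15: 
        x,y,w,h,a=s[i]; print(s[i],ground("top",y+h/2-.5,x+w/2-.5,.012).round(3))
for t in("vial","jar"):
    for r in ctrl.trace(t,"top")[:1]: print(t,r["bbox"])
cv2.imwrite("pics/crop.png",cv2.resize(im[140:280,50:330,::-1],None,fx=2.8,fy=2.8,interpolation=cv2.INTER_CUBIC))
E
```

```text
tray 0.74 4737 [(array([ 66., 235.], dtype=float32), array([0.49 , 0.345, 0.025]), array([0.49 , 0.357, 0.   ])), (array([ 93., 161.], dtype=float32), array([0.657, 0.298, 0.025]), array([0.661, 0.309, 0.   ])), (array([151., 182.], dtype=float32), array([0.613, 0.166, 0.025]), array([0.616, 0.173, 0.   ])), (array([124., 256.], dtype=float32), array([0.448, 0.215, 0.025]), array([0.446, 0.224, 0.   ]))]
[290 165  12  12  77] [ 0.651 -0.157  0.012]
[230 177  13  12  76] [ 0.62  -0.022  0.012]
[201 256  12  13 101] [0.44  0.037 0.012]
vial [293.3, 225.6, 307.3, 232.7]
jar [248.1, 108.4, 268.5, 137.4]
```

View pics/crop.png

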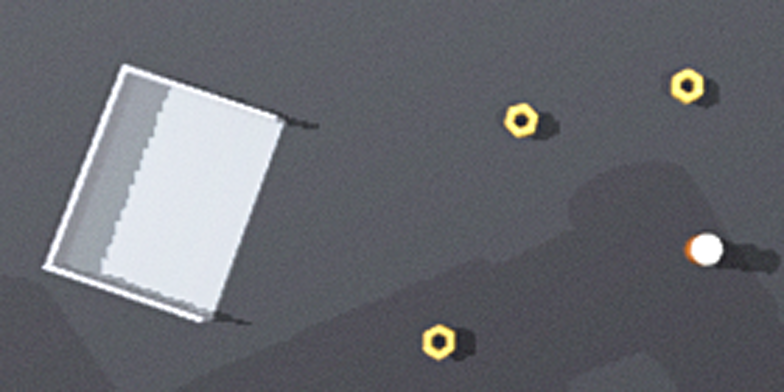

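Request:
send_rows([
  [[0.1,0.12,0,0.06],[0.25,0.3,0,0.16],[0.4,0.5,0,0.26],[0.6,0.7,0,0.36],[0.8,0.85,0,0.46],[0.95,0.95,0,0.56],[1,1,0,0.64],[1,1,0,0.641]],
], jaw=0.17)

```text
clock: 1.8
tool_pos: [0.404, -0.4429, 0.2266]
orientation: [-180.0, -0.0, -107.3]
force: [-0.2, -0.4, -0.4]
opening: 0.0162
gripper_force: 0.0
```

Request:
send_rows([
  [[0.02,0.2,0,0],[0.05,0.4,0,0],[0.08,0.6,0,0],[0.1,0.8,0,0],[0.1,0.95,0,0],[0.1,1,0,0]],
])

```text
clock: 2.55
tool_pos: [0.4229, -0.243, 0.227]
orientation: [-180.0, 0.0, -107.4]
force: [0.2, -0.0, -0.0]
opening: 0.0149
gripper_force: 0.0
```

Request:
send_rows([
  [[0,0.2,0,0],[0,0.4,-0.1,0],[0,0.6,-0.2,0],[0,0.8,-0.3,0],[0,0.95,-0.4,0],[0,1,-0.4,0]],
])

```text
clock: 3.3
tool_pos: [0.4225, -0.0434, 0.1456]
orientation: [179.9, -0.1, -107.4]
force: [0.5, -0.7, -0.4]
opening: 0.0151
gripper_force: 0.0
```

Request:
send_rows([
  [[0,0.1,-0.1,0],[0,0.14,-0.25,0],[0,0.14,-0.4,0],[0,0.14,-0.52,0],[0,0.14,-0.6,0],[0,0.14,-0.65,0],[0,0.14,-0.68,0],[0,0.14,-0.69,0],[0,0.14,-0.69,0]],
])

```text
clock: 4.42
tool_pos: [0.4235, -0.0156, 0.0089]
orientation: [-180.0, 0.0, -107.4]
force: [0.0, 0.1, 0.3]
opening: 0.0148
gripper_force: 0.0
```

```bash
python3 - <<'E'
from h import *
im=ctrl.snapshot("scene");cv2.imwrite("pics/s1.png",cv2.resize(im[80:260,150:430,::-1],None,fx=2.8,fy=2.8))
print(ctrl.get_obs()["tool_pos"])
E
```

```text
[ 0.42349351 -0.01557102  0.00894512]
```

View pics/s1.png

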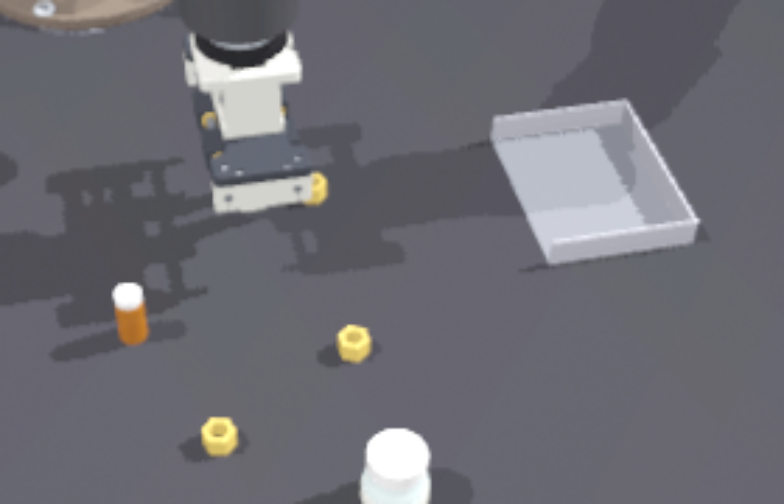

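The scene view shows the gripper low behind nut C, with nut C just ahead of the fingertips at about (318,188) in the crop. The vial, the jar and the other nuts are where they were.

Request:
send_rows([
  [[0.012,0.04,-0.01,0],[0.03,0.09,-0.015,0],[0.045,0.14,-0.015,0],[0.06,0.185,-0.015,0],[0.075,0.23,-0.015,0],[0.09,0.285,-0.015,0],[0.106,0.34,-0.015,0],[0.124,0.395,-0.015,0],[0.142,0.45,-0.015,0],[0.16,0.51,-0.015,0],[0.178,0.565,-0.015,0],[0.194,0.62,-0.015,0]],
])

```text
clock: 5.98
tool_pos: [0.4622, 0.1091, 0.0056]
orientation: [-180.0, 0.0, -107.4]
force: [-0.4, -0.4, 0.0]
opening: 0.0147
gripper_force: 0.1
```

Request:
send_rows([
  [[0.02,0.065,0,0],[0.045,0.14,0,0],[0.07,0.22,0,0],[0.095,0.3,0,0],[0.12,0.38,0,0],[0.145,0.46,0,0],[0.17,0.54,0,0],[0.195,0.62,0,0],[0.22,0.7,0,0],[0.242,0.77,0,0],[0.258,0.82,0,0],[0.268,0.854,0,0]],
])

```text
clock: 7.48
tool_pos: [0.5157, 0.2796, 0.0055]
orientation: [180.0, -0.0, -107.4]
force: [0.4, -0.9, 0.8]
opening: 0.0149
gripper_force: 0.2
```

```bash
python3 - <<'E'
from h import *
im=ctrl.snapshot("scene");cv2.imwrite("pics/s2.png",cv2.resize(im[80:260,150:430,::-1],None,fx=2.8,fy=2.8))
print(ctrl.get_obs()["tool_pos"])
E
```

```text
[0.5160374  0.28021873 0.00553087]
```

View pics/s2.png

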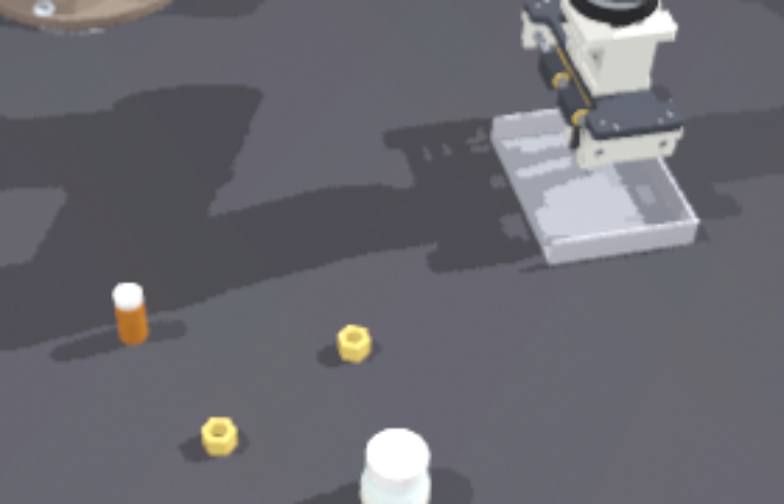

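The view shows the gripper in the tray with nut C hidden behind it. No nut was left on its path, and the others haven't moved. I'll back off, lift and go to nut A.

Request:
send_rows([
  [[-0.01,-0.04,0,0],[-0.03,-0.095,0,0],[-0.03,-0.1,0.1,0],[-0.03,-0.1,0.3,0],[-0.03,-0.1,0.5,0.05],[0.05,-0.25,0.6,0.1],[0.13,-0.42,0.6,0.16],[0.21,-0.6,0.6,0.22],[0.28,-0.75,0.6,0.28],[0.34,-0.88,0.6,0.33],[0.38,-0.96,0.6,0.361],[0.4,-1,0.6,0.361]],
])

```text
clock: 9.02
tool_pos: [0.5951, 0.0774, 0.1255]
orientation: [180.0, 0.0, -76.5]
force: [0.9, 0.5, -1.1]
opening: 0.0151
gripper_force: 0.0
```

Request:
send_rows([
  [[0.03,-0.1,0,0],[0.06,-0.25,0,0],[0.1,-0.42,0,0],[0.14,-0.58,0,0],[0.17,-0.7,0,0],[0.185,-0.76,0,0],[0.185,-0.78,0,0],[0.185,-0.78,0,0]],
])

```text
clock: 10.02
tool_pos: [0.6324, -0.0766, 0.1255]
orientation: [180.0, 0.0, -76.4]
force: [-0.4, 0.3, 0.1]
opening: 0.0146
gripper_force: 0.0
```

```bash
python3 - <<'E'
from h import *
im=ctrl.snapshot("top");cv2.imwrite("pics/t3.png",cv2.resize(im[100:280,50:330,::-1],None,fx=2.8,fy=2.8))
hsv=cv2.cvtColor(im,cv2.COLOR_RGB2HSV)
b=cv2.inRange(hsv,(15,100,90),(35,255,255))
n,l,s,c=cv2.connectedComponentsWithStats(b)
for i in range(1,n):
    if s[i,4]>15:
        x,y,w,h,a=s[i]; print(s[i],ground("top",y+h/2-.5,x+w/2-.5,.012).round(3))
o=ctrl.get_obs();print(o["tool_pos"],o["orientation"])
E
```

```text
[289 165  13  12  81] [ 0.651 -0.156  0.012]
[230 177  12  12  75] [ 0.62  -0.021  0.012]
[ 0.63242561 -0.07630829  0.12558158] [-1.79999787e+02  6.94705583e-03 -7.63408882e+01]
```

View pics/t3.png

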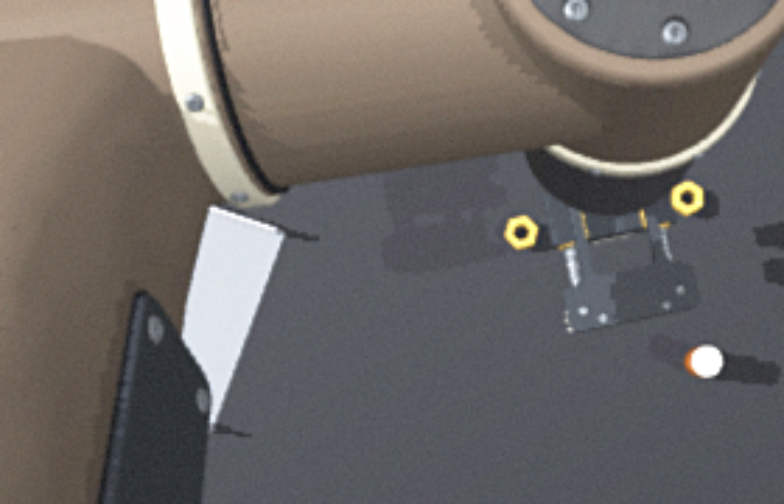

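The top view shows nuts A (521,232 in the crop) and B (687,198) unmoved and the vial standing. The gripper sits above and between A and B, clear of both. Next I'll lower it and sweep A in.

Request:
send_rows([
  [[0,0,-0.1,0],[0,0,-0.25,0],[0,0,-0.4,0],[0,0,-0.5,0],[0,0,-0.56,0],[0,0,-0.59,0],[0,0,-0.6,0],[0,0,-0.6,0]],
])

```text
clock: 11.08
tool_pos: [0.633, -0.0768, 0.0062]
orientation: [-179.9, -0.0, -76.4]
force: [-0.0, 0.6, 0.2]
opening: 0.0152
gripper_force: 0.0
```

Request:
send_rows([
  [[-0.01,0.04,0,0],[-0.024,0.1,0,0],[-0.036,0.15,0,0],[-0.048,0.2,0,0],[-0.063,0.26,0,0],[-0.08,0.33,0,0],[-0.097,0.4,0,0],[-0.116,0.48,0,0],[-0.136,0.56,0,0],[-0.155,0.64,0,0],[-0.174,0.72,0,0],[-0.188,0.777,0,0]],
])

```text
clock: 12.58
tool_pos: [0.5947, 0.0797, 0.0056]
orientation: [180.0, 0.0, -76.3]
force: [0.1, -1.2, -0.5]
opening: 0.015
gripper_force: 0.2
```

Request:
send_rows([
  [[-0.017,0.07,0,0],[-0.034,0.14,0,0],[-0.053,0.22,0,0],[-0.073,0.3,0,0],[-0.092,0.38,0,0],[-0.111,0.46,0,0],[-0.131,0.54,0,0],[-0.15,0.62,0,0],[-0.167,0.69,0,0],[-0.184,0.76,0,0],[-0.196,0.81,0,0],[-0.202,0.836,0,0]],
])

```text
clock: 14.08
tool_pos: [0.5544, 0.2464, 0.0055]
orientation: [180.0, -0.0, -76.3]
force: [0.0, -0.2, -0.6]
opening: 0.0148
gripper_force: 0.2
```

```bash
python3 - <<'E'
from h import *
im=ctrl.snapshot("scene");cv2.imwrite("pics/s4.png",cv2.resize(im[80:260,150:430,::-1],None,fx=2.8,fy=2.8))
print(ctrl.get_obs()["tool_pos"])
E
```

```text
[0.55444605 0.24660897 0.00552992]
```

View pics/s4.png

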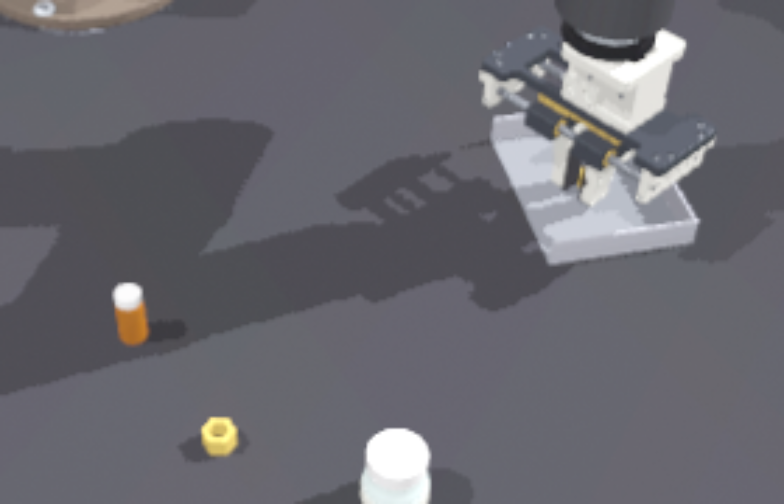

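Nut A is in the tray behind the fingers. Nut B is at (219,436) in the crop and the vial and jar haven't moved. Going to nut B.

Request:
send_rows([
  [[0.01,-0.04,0,0],[0.025,-0.1,0,0],[0.03,-0.11,0.1,0],[0.03,-0.12,0.3,0],[0.03,-0.13,0.5,0],[0.06,-0.25,0.6,0],[0.1,-0.42,0.6,0],[0.14,-0.6,0.6,0],[0.18,-0.75,0.6,0],[0.21,-0.88,0.6,0],[0.23,-0.96,0.6,0],[0.24,-1,0.6,0]],
])

```text
clock: 15.62
tool_pos: [0.6026, 0.0444, 0.1255]
orientation: [180.0, 0.0, -76.4]
force: [0.8, -0.3, -0.0]
opening: 0.0149
gripper_force: 0.0
```

Request:
send_rows([
  [[0.03,-0.1,0,0],[0.06,-0.25,0,0],[0.1,-0.42,0,0],[0.14,-0.6,0,0],[0.18,-0.75,0,0],[0.21,-0.88,0,0],[0.23,-0.96,0,0],[0.24,-1,0,0]],
])

```text
clock: 16.62
tool_pos: [0.6507, -0.155, 0.1253]
orientation: [180.0, 0.0, -76.4]
force: [0.5, 0.6, -0.0]
opening: 0.0149
gripper_force: 0.0
```

Request:
send_rows([
  [[0.02,-0.08,0,0],[0.04,-0.18,0,0],[0.06,-0.25,0,0],[0.068,-0.28,0,0],[0.068,-0.28,0,0],[0.068,-0.28,0,0]],
])

```text
clock: 17.38
tool_pos: [0.6641, -0.2099, 0.1256]
orientation: [180.0, 0.0, -76.4]
force: [0.4, -0.7, 0.6]
opening: 0.0152
gripper_force: 0.0
```

```bash
python3 - <<'E'
from h import *
im=ctrl.snapshot("scene");cv2.imwrite("pics/s5.png",cv2.resize(im[80:280,130:410,::-1],None,fx=2.8,fy=2.8))
o=ctrl.get_obs();print(o["tool_pos"],o["orientation"])
for r in ctrl.spot_point("nut_a","scene"): print(r["conf"],r["pixel"],ground("scene",*r["pixel"]).round(3))
E
```

```text
[ 0.66415961 -0.20982989  0.12560784] [-1.79998423e+02  4.84590036e-03 -7.63403389e+01]
0.66 [134.0, 363.9] [0.517 0.3   0.   ]
0.65 [257.8, 291.4] [ 0.76  -0.064  0.   ]
0.54 [238.3, 229.5] [ 0.655 -0.153  0.   ]
```

View pics/s5.png

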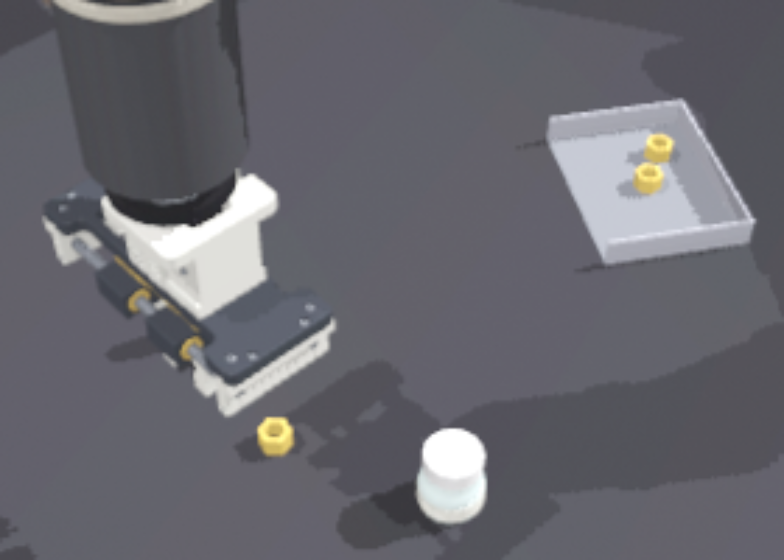

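Two nuts lie in the tray, at (658,148) and (648,178) in the crop. Nut B is at (275,436), ahead of the gripper, and the jar is clear. Sweeping B in.

Request:
send_rows([
  [[0,0,-0.1,0],[0,0,-0.25,0],[0,0,-0.4,0],[0,0,-0.5,0],[0,0,-0.56,0],[0,0,-0.59,0],[0,0,-0.6,0],[0,0,-0.6,0]],
])

```text
clock: 18.48
tool_pos: [0.6646, -0.2103, 0.0062]
orientation: [-179.9, -0.0, -76.4]
force: [-1.0, 0.8, -0.4]
opening: 0.0147
gripper_force: 0.0
```

Request:
send_rows([
  [[-0.01,0.04,0,0],[-0.024,0.1,0,0],[-0.036,0.15,0,0],[-0.048,0.2,0,0],[-0.062,0.25,0,0],[-0.076,0.31,0,0],[-0.091,0.37,0,0],[-0.106,0.43,0,0],[-0.122,0.495,0,0],[-0.138,0.56,0,0],[-0.154,0.625,0,0],[-0.167,0.68,0,0]],
])

```text
clock: 19.98
tool_pos: [0.6306, -0.0734, 0.0056]
orientation: [180.0, 0.0, -76.4]
force: [0.2, -1.4, 0.7]
opening: 0.0151
gripper_force: 0.2
```

Request:
send_rows([
  [[-0.015,0.06,0,0],[-0.031,0.125,0,0],[-0.048,0.195,0,0],[-0.065,0.265,0,0],[-0.082,0.335,0,0],[-0.1,0.405,0,0],[-0.117,0.475,0,0],[-0.134,0.545,0,0],[-0.151,0.615,0,0],[-0.167,0.68,0,0],[-0.181,0.735,0,0],[-0.191,0.777,0,0]],
])

```text
clock: 21.48
tool_pos: [0.5924, 0.0818, 0.0056]
orientation: [180.0, -0.0, -76.3]
force: [1.3, -0.2, 1.8]
opening: 0.0146
gripper_force: 0.2
```

Request:
send_rows([
  [[-0.014,0.055,0,0],[-0.029,0.12,0,0],[-0.045,0.185,0,0],[-0.061,0.25,0,0],[-0.077,0.315,0,0],[-0.093,0.38,0,0],[-0.108,0.44,0,0],[-0.123,0.5,0,0],[-0.137,0.555,0,0],[-0.149,0.605,0,0],[-0.159,0.645,0,0],[-0.165,0.67,0,0]],
])

```text
clock: 22.98
tool_pos: [0.5594, 0.2156, 0.0055]
orientation: [180.0, 0.0, -76.4]
force: [0.2, -1.3, 0.1]
opening: 0.015
gripper_force: 0.2
```

Request:
send_rows([
  [[0.01,-0.04,0,0],[0.025,-0.1,0,0],[0.03,-0.11,0.1,0],[0.03,-0.12,0.3,0],[0.03,-0.13,0.5,0],[0.06,-0.25,0.6,0],[0.1,-0.42,0.6,0],[0.14,-0.6,0.6,0],[0.18,-0.75,0.6,0],[0.21,-0.88,0.6,0],[0.23,-0.96,0.6,0],[0.24,-1,0.6,0]],
])

```text
clock: 24.48
tool_pos: [0.6076, 0.0138, 0.1255]
orientation: [180.0, 0.0, -76.4]
force: [0.1, 0.6, -1.0]
opening: 0.0149
gripper_force: 0.0
```

```bash
python3 - <<'E'
from h import *
im=ctrl.snapshot("scene");cv2.imwrite("pics/s6.png",cv2.resize(im[60:280,130:410,::-1],None,fx=2.6,fy=2.6))
T=np.array([.552,.256])
for r in ctrl.spot_point("nut_a","scene"):
    d=ground("scene",*r["pixel"])[:2]-T; print(r["conf"],r["pixel"],"tray",(.312*d[0]+.95*d[1]).round(3),(-.95*d[0]+.312*d[1]).round(3))
for t in("vial","jar","wrench"):
  for r in ctrl.spot_point(t,"scene")[:1]: print(t,ground("scene",*r["pixel"]).round(3))
E
```

```text
0.52 [132.8, 362.3] tray 0.028 0.052
0.44 [145.0, 359.0] tray 0.005 0.008
vial [ 0.526 -0.171  0.   ]
jar [ 0.76  -0.065  0.   ]
wrench [ 0.525 -0.395  0.   ]
```

View pics/s6.png

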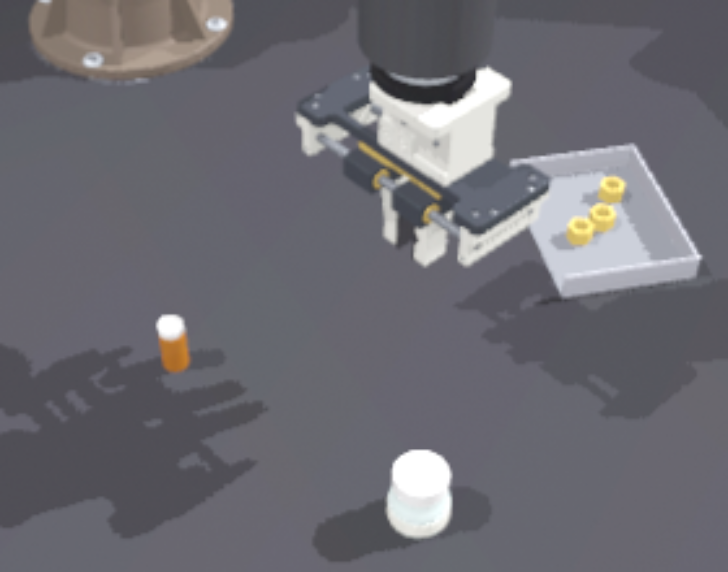

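All three nuts lie well inside the tray, at (612,188), (602,216) and (580,230) in the crop. The vial and jar are standing where they were, and the gripper is clear, so I'm handing in.

```bash
python3 -c "
from h import *
d=ground('scene',149,353,.008)[:2]-np.array([.552,.256]);print(.312*d[0]+.95*d[1],-.95*d[0]+.312*d[1])
print(ctrl.close_job())"
```

```text
-0.018500142606636648 -0.011827117636478705
the job is handed in; nothing more can be done
None
```

I swept all three nuts into the tray and handed the job in with the clock at about 25 s; the hand-in gave no verdict, but the last picture showed every nut at least 30 mm past the open side, the vial and jar standing, and the measured positions of the vial, jar and wrench unchanged.

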